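# Load a soap slice under the hardness tester's spring clip

## Task

Load the soap slice into the hardness tester: with one fingertip press the long paddle of the spring clip down and keep it down, while the other fingertip pushes the slice along its channel, under the raised foot of the clip, until it is right up against the end stop. Then let the paddle come up so that the clip's foot rests on the slice. Only touch and push: do not pick up or tip the slice, and leave the other things where they are.

Things in the scene. Friction and masses are not known exactly. Their poses are not given: they have to be found in the camera images.
- tester: Fixed hardness tester; origin on the table, z up. Positions below marked T are (x, y, z) in mm in this frame. Grey base plate 12 mm thick, T x from -110 to 125, y from -140 to 185. On it an aluminium stage, its top at T z = 30, with a straight channel along T y in which the slice is pushed towards -y.
- channel_mouth (a point): Middle of the channel's open end, on the stage's top, T (27, 165, 30). From here the open-topped channel runs along T -y to the stop, centre line x = 27, 43 mm wide between two guide walls 6 mm high and 6 mm thick.
- stop_face (a point): Foot of the end stop's face that the slice must touch, T (27, -55, 30). The steel stop is 14 mm high.
- dial (a point): Centre of the dial's face, T (27, -106, 101), the tester's highest point, on a low column beyond the stop. Its head and plunger overhang the channel from T y = -33 towards -y, at least 19 mm above the stage.
- slice: Swirled soap slice, loose, 40 mm (its x) by 90 mm (its y) by 12 mm thick, 40 to 70 g. Origin at the centre of its underside. It starts flat on the stage in the channel, its y along the tester's y, its centre at T y = 63 to 100, on the +y side of the clip's foot. Home against the stop its centre is at T y = -10.
- clip (a joint): Plain steel spring clip, a rocker with a paddle on one side and a foot on the other. 0 rad when released; grows to 0.55, its hard end, as the paddle is pressed down (2 N at first, about 6 N fully down) and springs back. Above about 0.31 the slice passes beneath the foot; released upon the slice it rests at about 0.28.
- hinge (a point): Point of the clip's hinge line, T (-4, 0, 52); the line runs along T y, with a barrel 10 mm thick. Two hinge posts, 10 mm thick in x and 58 mm tall from the table, stand on it at T y = -21 and 147.
- clip_foot (a point): Middle of the underside of the clip's blunt foot (moves with the clip). Released it is at T (27, 0, 34), only 4 mm above the stage, and blocks the slice; fully open it stands about 20 mm above the stage. The foot is 24 mm long along the channel (T y from -12 to 12) and 10 mm wide.
- paddle (a point): Middle of the paddle's upper face (moves with the clip). The paddle is a smooth steel plate 36 mm wide and 152 mm long (T y from 20 to 172), on the robot's side of the hinge. Released it slopes, its middle at about T (-48, 96, 58), its outer edge the higher; a fingertip can slide along it while holding it down.
- paddle_low (a point): Fixed point: where the middle of the paddle's upper face comes when fully down, T (-45, 96, 34). The paddle is then level, T x from -63 to -27, only 4 mm above the stage's top, so a second fingertip at the same height is level with the slice.
- stamp: round wooden soap stamp with a knob handle, 36 mm across, 58 mm tall, standing on the tester's base on the far side of the channel; leave alone
- weight: brass check weight, 28 mm across, 22 mm tall, standing on the tester's base on the robot's side; leave alone
- bar0: soap bar 85 x 55 x 26 mm lying on the table to the left; leave alone
- bar1: another soap bar 85 x 55 x 26 mm lying on the table to the left; leave alone
- jar: amber jar 56 mm across, 75 mm tall, on the right; leave alone
- bowl: white bowl 100 mm across, 50 mm tall, on the right; leave alone
- spatula: spatula lying along the right side; leave alone
Things that resemble listed ones, but are neither listed nor needed, are in the scene too. What is shaped like the slice but orange or red is not meant.

How it is judged:
On the way:
1. the clip is held open while the front of the slice is beneath its foot (value of joint clip above 0.31 rad and y of slice in the frame of tester between -0.004 and 0.053 m), for 0.1 s.
At the end, for the whole second after the job is handed in: The slice lies flat on the stage in the channel, at rest, within 4 mm of the end stop, and the released clip rests on it (joint 0.23 to 0.32 rad) (y of slice in the frame of tester between -0.0125 and -0.006 m and x of slice in the frame of tester between 0.023 and 0.031 m and z of slice in the frame of tester between 0.027 and 0.033 m and angle between slice's own z axis and vertical below 0.06 rad and value of joint clip between 0.23 and 0.32 rad and linear speed of slice below 0.01 m/s); the robot touches nothing.
It fails at once if the slice is lifted off the stage by more than 8 mm, or tipped by more than 0.25 rad (z of slice in the frame of tester above 0.038 m or angle between slice's own z axis and vertical above 0.25 rad).
It fails at once if one of the other things is moved by more than 30 mm (distance of any of stamp, weight, bar0, bar1, jar, bowl, spatula from where it was at the start of the episode above 0.03 m).
It also fails if it takes over 40 s, if anything falls off the work surface, if the arm or the gripper's body presses on something with over 40 N, if the wrist force passes 120 N, or if a joint passes its speed limit or range.

## Robot

A 6-joint arm with a two-finger parallel gripper is mounted at the origin on the work surface. World frame = base frame: x ahead of the robot, y to its left, z up, the work surface at z = 0. Lengths are in m, angles in rad, forces in N, time in s.
With the tool pointing down it reaches from about 0.225 to 0.875 m from the base axis. Payload 3.4 kg.
Tool frame: the origin (TCP) lies at the very end of the fingers, on their centre line; the grasp point (between the pads) lies 19 mm behind it; x points along the fingers, y is the direction in which the jaws open and shut, and the axes are right-handed (so a half turn about x gives the same grasp; the last joint's range is limited). The gripper opens to 85 mm and grips with 20 to 120 N. Pads are 22 mm wide; open, the fingers measure 114 mm over their backs; the gripper's body (76 mm by 85 mm) begins 54 mm behind the grasp point. The pads swing forward as they close: fully open they stand 13 mm farther back than shut.
Start: joints at [-1.237, 0.276, 1.505, -0, 1.361, -0.121], TCP at [0.253, -0.517, 0.231] pointing down, gripper open.
Joint ranges: [-2.89, 2.89], [-0.75, 2.08], [0.22, 2.7], [-1.18, 4.32], [0.11, 2.71], [-2.7, 2.7]. Speed limits (rad/s): [2.57, 2.57, 3.14, 3.14, 3.14, 3.14].

## Interface

Orientations are given as a unit quaternion [w, x, y, z].
In Python, from rig import manip gives the robot as it stands. The module is installed in compiled form; this text tells all that it offers.
- The arm moves only by the tool play_rows, never from a script. Its argument "plan" is a list that holds one entry, the list of rows, each a list of 5 numbers: the closure, from 0 (fully open) to 1 (shut), then the shift along the tool's x, y, z in m, then the turn about the tool's x in degrees. A call has 1 to 12 rows; each row is the pose to reach, as a shift and turn from the pose measured when the call began, along the tool's axes at that moment; what a row does not reach only later rows make up. A row lasts 1/10 s, in which the tool goes at most 50 mm and 8.59 degrees, less where a joint would pass 70% of its speed; a pose out of reach is approached as far as the arm can. A call with a gripper value outside its range is refused whole. The fingers move at their own pace and stop on an object; "grip_force" is the grip in N (left out, the last holds). Time passes only in rows, so rows that repeat a pose let the fingers close. It gives the time, the measured TCP pose, the force and the opening at its end, in the units of the state.
- manip.get_state(): the state, without advancing time (a new reading comes with each control period).
- manip.get_image(name): name is "scene" or "top" or "wrist"; returns (picture, depth): 480x640x3 uint8, red, green, blue; 480x640 float32, m along the optical axis (not along the pixel's ray), 0 where there is no reading.
- manip.camera_params(name): a dict with "intrinsics" (3x3 intrinsics, pixels), "R" (3x3) and "t" (3): a world point X has camera coordinates R X + t; the wrist camera has in their place "mount" (4x4, takes a point from camera to tool coordinates, whose origin is the TCP and whose axes are the tool frame's). Camera axes: x right, y down, z forward; pixel columns grow to the right and rows downward; lengths in m; the calibration is good to about 2 mm. A picture is of the moment at which its call begins: read the wrist's pose just before it. camera_params takes no time and is no camera call.
- manip.sign_off(): hands the job in, once; it reports no verdict.
The state is a dict: "clock": time; "qpos": joint angles; "qd": joint speeds; "effort": joint torques, N m; "position": TCP position; "ee_rot": TCP orientation; "contact_force": force on the tool from outside, world axes, zero at the start; "moment": the same for the moment, N m; "width": finger opening in m.
Only numpy, scipy, OpenCV 4.12 (cv2) and the standard library are available. Lean on these libraries where they do the work, as an engineer would, in place of code of your own. Each camera call takes 0.05 s, during which the arm holds its last target.

## Working session

There is one attempt and no reset: what is moved stays moved. The work goes in short steps, Python scripts to look and compute and a tool call to move; the robot and the scene stay as the last step left them, time stands still between calls to the robot, and variables do not carry over. Pictures are saved under pics/ and viewed, and the job is handed in when it is done.

Besides the shell and the picture viewer there is one more tool, called after "Call:" as name(argument=value, ...), one argument or row to a line, values as JSON. play_rows: Moves the arm, as the interface text tells. Its arguments: {"type":"object","properties":{"plan":{"type":"array","items":{"type":"array","items":{"type":"array","items":{"type":"number"}}}},"grip_force":{"type":"number"}},"required":["plan"]}

```bash
mkdir -p pics; ls
python3 - <<'E'
from rig import manip
import cv2
s=manip.get_state(); print(s)
for n in ("scene","top","wrist"):
    p,d=manip.get_image(n); cv2.imwrite(f"pics/{n}0.png",p[:,:,::-1])
    import numpy as np; np.savez(f"{n}0.npz",p=p,d=d)
    print(n,manip.camera_params(n))
E
```

```text
pics
{'clock': 0.0, 'qpos': array([-1.23700839e+00,  2.76625362e-01,  1.50611434e+00, -1.19787649e-05,
        1.36071715e+00, -1.20966209e-01]), 'qd': array([ 0.00054855,  0.00084804, -0.00076387, -0.00063416, -0.0002047 ,
        0.00012088]), 'effort': array([-1.38625066e-03, -4.16786528e+01, -2.45808059e+01, -2.79552760e-04,
        1.11167549e-02, -6.10050421e-06]), 'position': array([ 0.25239996, -0.51606009,  0.23042989]), 'ee_rot': array([-0.15874392, -0.68883195, -0.16005377,  0.68898019]), 'contact_force': array([-0.98359145, -0.40827523, -0.05680151]), 'moment': array([0.0679631 , 0.05882851, 0.0340885 ]), 'width': 0.08525638138054155}
scene {'intrinsics': array([[455.14364117,   0.        , 317.46654526],
       [  0.        , 455.14364117, 246.64313745],
       [  0.        ,   0.        ,   1.        ]]), 'R': array([[-0.64401306,  0.76477177,  0.01926963],
       [ 0.44238622,  0.39284632, -0.80620481],
       [-0.62413268, -0.51068181, -0.59132266]]), 't': array([ 0.39873127, -0.13713584,  1.31192102])}
top {'intrinsics': array([[460.10459105,   0.        , 319.32781984],
       [  0.        , 460.10459105, 243.19420544],
       [  0.        ,   0.        ,   1.        ]]), 'R': array([[ 0.0081614 , -0.99996258, -0.0028681 ],
       [-0.97918259, -0.00741   , -0.20284613],
       [ 0.20281728,  0.00446391, -0.97920643]]), 't': array([-0.06232709,  0.54091733,  0.93663132])}
wrist {'intrinsics': array([[370.24539623,   0.        , 319.14378349],
       [  0.        , 370.24539623, 244.79257599],
       [  0.        ,   0.        ,   1.        ]]), 'mount': array([[ 3.23358846e-04, -2.62515023e-01,  9.64927851e-01,
        -1.42630054e-01],
       [ 9.99999940e-01, -3.29014124e-05, -3.44062969e-04,
         1.56401351e-04],
       [ 1.22069187e-04,  9.64927905e-01,  2.62514997e-01,
        -6.70558039e-02],
       [ 0.00000000e+00,  0.00000000e+00,  0.00000000e+00,
         1.00000000e+00]])}
```

View pics/top0.png

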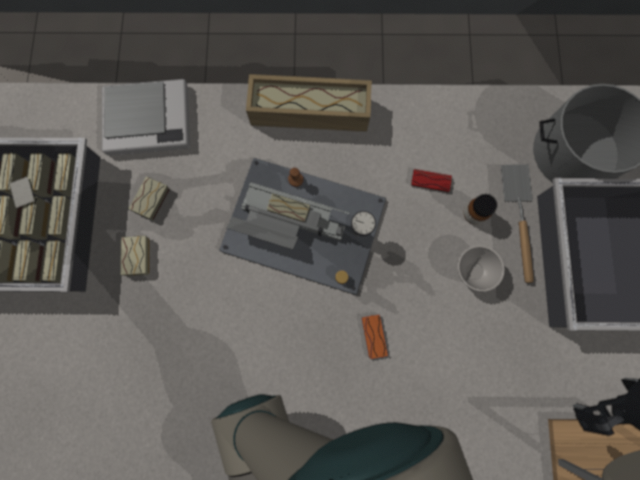

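View pics/scene0.png

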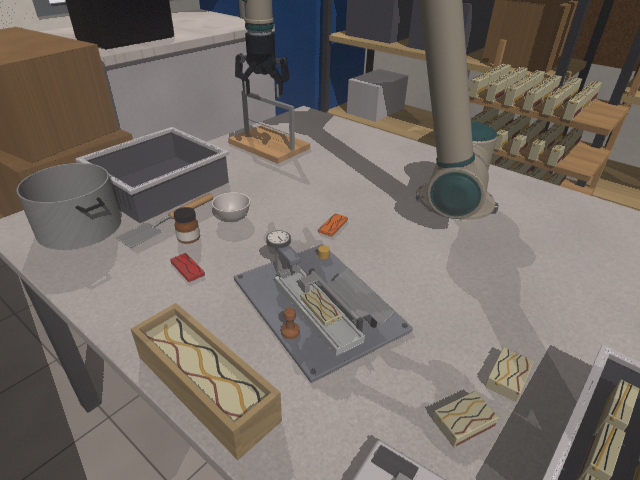

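```bash
cat > h.py <<'E'
import numpy as np, cv2
from rig import manip
def ray(cam,u,v,z):
    c=manip.camera_params(cam);K=c["intrinsics"];R=c["R"];t=c["t"]
    d=R.T@np.linalg.inv(K)@np.array([u,v,1.]);o=-R.T@t
    return o+d*(z-o[2])/d[2]
def proj(cam,X):
    c=manip.camera_params(cam);p=c["intrinsics"]@(c["R"]@np.asarray(X)+c["t"]);return p[:2]/p[2]
def cloud(cam,d):
    c=manip.camera_params(cam);K=c["intrinsics"]
    v,u=np.mgrid[0:480,0:640]
    P=np.stack([(u-K[0,2])/K[0,0]*d,(v-K[1,2])/K[1,1]*d,d],-1)
    return (P-c["t"])@c["R"]
E
python3 - <<'E'
from h import *
for n,(x0,y0,x1,y1) in {"top":(205,140,405,310),"scene":(220,220,420,390)}.items():
    f=np.load(n+"0.npz");p=f["p"][:,:,::-1]
    cv2.imwrite(f"pics/{n}_crop.png",cv2.resize(p[y0:y1,x0:x1],None,fx=4,fy=3.5*4/3.5*0.88,interpolation=cv2.INTER_CUBIC))
    P=cloud(n,f["d"])
    m=(np.abs(P[...,2]-.012)<.0035)&(P[...,0]>.25)&(P[...,0]<.75)&(np.abs(P[...,1])<.3)
    Q=P[m][:,:2]
    # keep largest cluster
    mm=cv2.morphologyEx(m.astype(np.uint8),cv2.MORPH_OPEN,np.ones((3,3)))
    k,l,st,_=cv2.connectedComponentsWithStats(mm)
    print(n,st)
    i=1+np.argmax(st[1:,4]); Q=P[l==i][:,:2].astype(np.float32)
    r=cv2.minAreaRect(Q*1000);print(r,cv2.boxPoints(r), (f["d"]>0).mean())
E
```

```text
top [[     0      0    640    480 298916]
 [   243    161    143     59   2627]
 [   412    170     13     17    159]
 [   232    193     16     28    200]
 [   222    229    153     64   4639]
 [   352    288      6      6     28]
 [   362    315     26     44    631]]
((552.6896362304688, -7.14166259765625), (324.9320373535156, 146.23428344726562), 72.78491973876953) [[ 434.76477 -140.68958]
 [ 574.4478  -183.969  ]
 [ 670.6145   126.40625]
 [ 530.93146  169.68567]] 0.9959928385416666
scene [[     0      0    640    480 300415]
 [   320    214     27     20    298]
 [   299    247     47     35    929]
 [   234    262    178    116   5244]
 [   286    263      3      5     15]
 [   183    265     20     14    161]
 [   316    282     12     12     54]
 [   335    302     18     18     84]]
((597.9148559570312, -18.230255126953125), (325.73834228515625, 235.3013458251953), 72.5094223022461) [[ 436.75345 -138.20961]
 [ 661.17596 -208.92918]
 [ 759.0763   101.7491 ]
 [ 534.65375  172.46867]] 0.9959700520833333
```

View pics/top_crop.png

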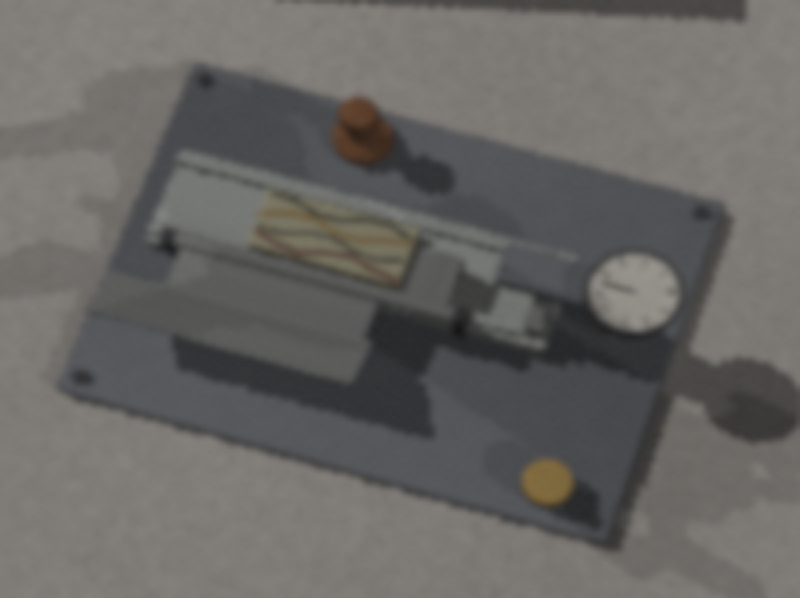

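View pics/scene_crop.png

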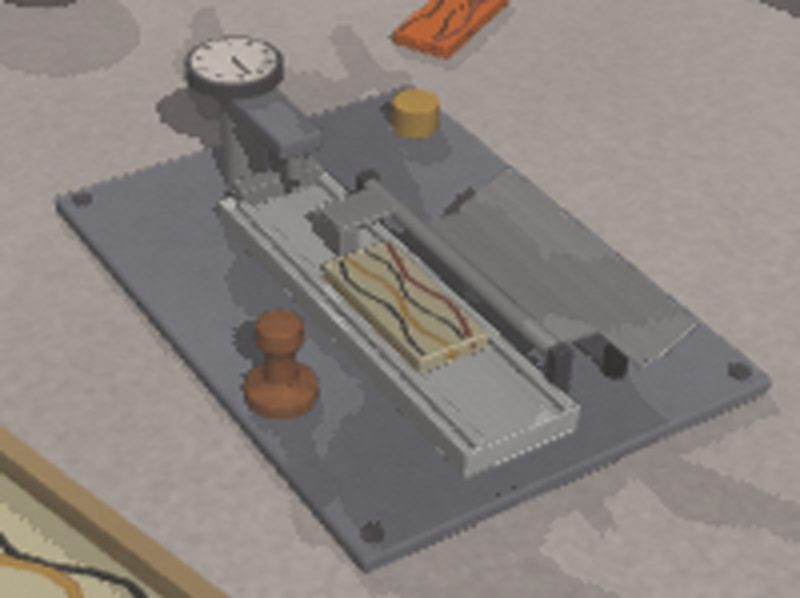

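```bash
cat >> h.py <<'E'
YAW=np.radians(-17.35);ORG=np.array([.5825,-.0386,0])
def T2W(p,yaw=None,org=None):
    yaw=YAW if yaw is None else yaw;org=ORG if org is None else org
    c,s=np.cos(yaw),np.sin(yaw);return np.array([[c,-s,0],[s,c,0],[0,0,1]])@(np.asarray(p)/1000.)+org
def W2T(X):
    c,s=np.cos(YAW),np.sin(YAW);return (np.asarray(X)-ORG)@np.array([[c,-s,0],[s,c,0],[0,0,1]])*1000
E
python3 - <<'E'
from h import *
from scipy.spatial.transform import Rotation as Ro
for n in ("top","scene"):
    f=np.load(n+"0.npz");p=f["p"];img=cv2.resize(p[:,:,::-1],None,fx=4,fy=4,interpolation=cv2.INTER_CUBIC)
    for box in ([(125,185,12),(125,-140,12),(-110,-140,12),(-110,185,12)],[(54.5,165,36),(54.5,-55,36)],[(-.5,165,36),(-.5,-55,36)],[(-4,147,52),(-4,-21,52)],[(5.5,-55,44),(48.5,-55,44)]):
        q=np.array([proj(n,T2W(b))*4+1.5 for b in box]).astype(int);cv2.polylines(img,[q],len(box)>2,(0,255,0),1)
    q=proj(n,T2W((27,-106,101)))*4+1.5;cv2.circle(img,tuple(int(a) for a in q),4,(0,0,255),-1)
    x0,y0=(205,140) if n=="top" else (225,222)
    cv2.imwrite(f"pics/{n}_ov.png",img[y0*4:y0*4+600,x0*4:x0*4+800] if n=="scene" else img[y0*4+40:y0*4+640,x0*4:x0*4+800])
    hsv=cv2.cvtColor(p,cv2.COLOR_RGB2HSV)
    # slice: via height & location
    P=cloud(n,f["d"]);PT=W2T(P)
    m=(np.abs(PT[...,2]-42)<4)&(PT[...,0]>8)&(PT[...,0]<46)&(PT[...,1]>-50)&(PT[...,1]<165)&(hsv[...,1]>45)
    print(n,m.sum(),[np.percentile(PT[m],k,axis=0).round(1) for k in (0,2,50,98,100)])
    M=((hsv[...,1]>60)&(PT[...,0]>0)&(PT[...,0]<54)&(PT[...,1]>-30)&(PT[...,1]<165)&(PT[...,2]>25)&(PT[...,2]<50)).astype(np.uint8)
    ct=max(cv2.findContours(M,0,1)[0],key=cv2.contourArea)[:,0]
    W=np.array([W2T(ray(n,u,v,.042)) for u,v in ct]); print(W.min(0),W.max(0), cv2.minAreaRect(W[:,:2].astype(np.float32)))
s=manip.get_state();w=s["ee_rot"];print(Ro.from_quat([w[1],w[2],w[3],w[0]]).as_matrix().round(4))
E
```

```text
top 452 [array([ 8. , 17.1, 38.1]), array([ 8.5, 19. , 38.9]), array([25.3, 59.6, 42.4]), array([ 39.6, 101.6,  45.4]), array([ 43.7, 104.8,  45.8])]
[25.82296027 19.10404124 42.        ] [ 37.65673789 102.74080114  42.        ] ((31.69948959350586, 60.923274993896484), (11.797853469848633, 83.64080810546875), 0.09428905695676804)
scene 522 [array([ 8.3, 18.8, 38.2]), array([ 9.4, 22.5, 39.7]), array([27.7, 68.9, 42.3]), array([ 45.4, 108.9,  44.4]), array([ 45.9, 110.1,  45.2])]
[26.76257375 21.40441134 42.        ] [ 36.85250057 114.09890678  42.        ] ((31.790618896484375, 67.76399993896484), (92.67391967773438, 9.907059669494629), 89.60271453857422)
[[-5.000e-04  4.393e-01 -8.983e-01]
 [ 1.300e-03 -8.983e-01 -4.393e-01]
 [-1.000e+00 -1.400e-03 -2.000e-04]]
```

View pics/top_ov.png

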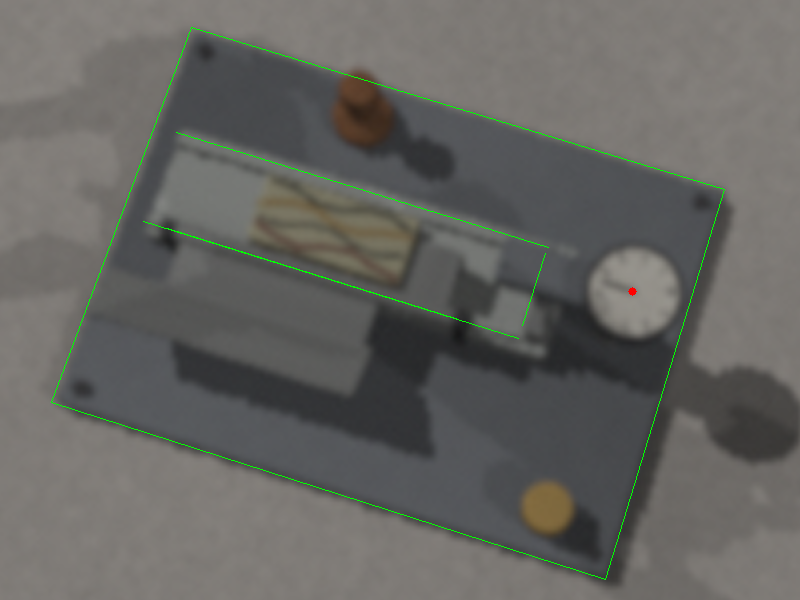

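View pics/scene_ov.png

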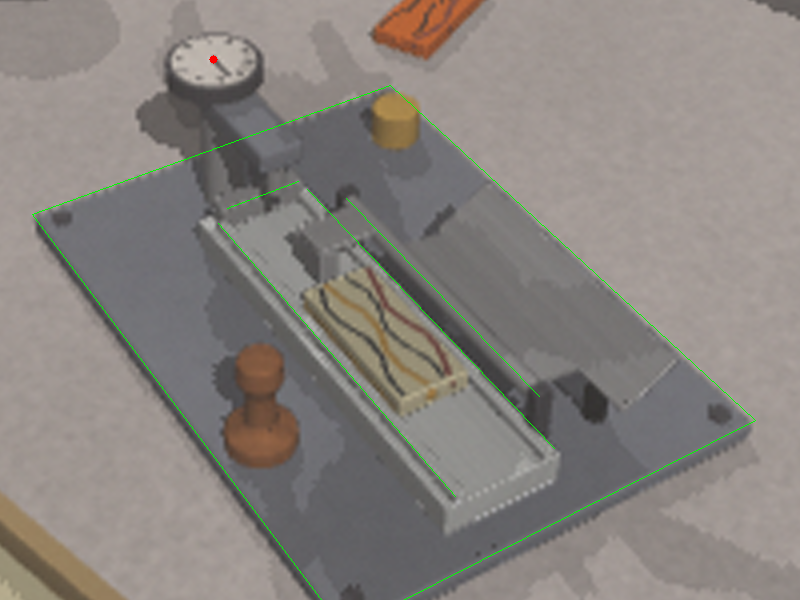

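Run:
```python
from h import *
f=np.load("top0.npz");p=f["p"];k=8
img=cv2.resize(p[:,:,::-1],None,fx=k,fy=k,interpolation=cv2.INTER_NEAREST)
for x in (54.5,48.5,5.5,-.5):
    q=np.array([proj("top",T2W((x,y,36)))*k+k/2 for y in (165,-55)]).astype(int);cv2.polylines(img,[q],False,(0,255,0),1)
cv2.imwrite("pics/tz.png",img[172*k:172*k+600,238*k:238*k+800])
PT=W2T(cloud("top",f["d"]));PS=W2T(cloud("scene",np.load("scene0.npz")["d"]))
for P,n in((PT,"top"),(PS,"scene")):
  for y in (150,130,120,-30):
    m=(np.abs(P[...,1]-y)<2.5)&(np.abs(P[...,0]-27)<45)
    o=np.argsort(P[m][:,0]);print(n,y,[tuple(a) for a in P[m][o][:,[0,2]].round(0).astype(int)])
  m=(np.abs(P[...,0]-27)<12)&(P[...,1]>-70)&(P[...,1]<190);o=np.argsort(P[m][:,1]);print([tuple(a) for a in P[m][o][::6][:,[1,2]].round(0).astype(int)])
```

```text
top 150 [(np.int64(-18), np.int64(12)), (np.int64(-17), np.int64(12)), (np.int64(-16), np.int64(15)), (np.int64(-15), np.int64(11)), (np.int64(-13), np.int64(10)), (np.int64(-13), np.int64(12)), (np.int64(-9), np.int64(27)), (np.int64(-9), np.int64(8)), (np.int64(-9), np.int64(59)), (np.int64(-8), np.int64(11)), (np.int64(-6), np.int64(57)), (np.int64(-5), np.int64(58)), (np.int64(-2), np.int64(59)), (np.int64(1), np.int64(57)), (np.int64(8), np.int64(30)), (np.int64(9), np.int64(30)), (np.int64(10), np.int64(28)), (np.int64(10), np.int64(31)), (np.int64(11), np.int64(30)), (np.int64(12), np.int64(31)), (np.int64(12), np.int64(33)), (np.int64(13), np.int64(33)), (np.int64(14), np.int64(29)), (np.int64(15), np.int64(31)), (np.int64(16), np.int64(32)), (np.int64(17), np.int64(32)), (np.int64(19), np.int64(29)), (np.int64(19), np.int64(29)), (np.int64(20), np.int64(32)), (np.int64(21), np.int64(32)), (np.int64(23), np.int64(32)), (np.int64(23), np.int64(29)), (np.int64(24), np.int64(34)), (np.int64(27), np.int64(26)), (np.int64(27), np.int64(28)), (np.int64(28), np.int64(32)), (np.int64
[... 28226 characters left out ...]
p.int64(174), np.int64(12)), (np.int64(176), np.int64(13)), (np.int64(176), np.int64(11)), (np.int64(178), np.int64(13)), (np.int64(179), np.int64(12)), (np.int64(180), np.int64(11)), (np.int64(181), np.int64(14)), (np.int64(182), np.int64(12)), (np.int64(183), np.int64(12)), (np.int64(183), np.int64(11)), (np.int64(184), np.int64(8)), (np.int64(184), np.int64(11)), (np.int64(184), np.int64(10)), (np.int64(185), np.int64(-1)), (np.int64(185), np.int64(1)), (np.int64(185), np.int64(2)), (np.int64(186), np.int64(2)), (np.int64(186), np.int64(1)), (np.int64(186), np.int64(7)), (np.int64(187), np.int64(0)), (np.int64(188), np.int64(2)), (np.int64(189), np.int64(0)), (np.int64(190), np.int64(1))]
```

View pics/tz.png

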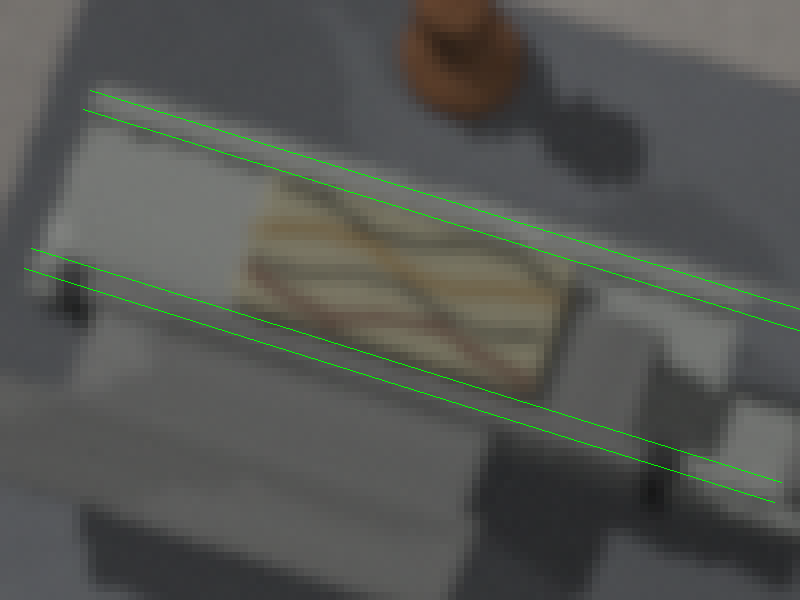

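```bash
cat >> h.py <<'E'
from scipy.spatial.transform import Rotation as Ro
def info(tx=None,ty=None,z=None):
    s=manip.get_state();w=s["ee_rot"];R=Ro.from_quat([w[1],w[2],w[3],w[0]]).as_matrix();p=s["position"]
    print("t",round(s["clock"],2),"T",W2T(p).round(1),"w",round(s["width"]*1000,1),"F",s["contact_force"].round(1),"yawTy-Tx deg",round(np.degrees(np.arctan2(R[1,1],R[0,1])-YAW),2),"tilt",R[2].round(3))
    if tx is not None:
        g=T2W((tx,ty,z)); print("tool shift mm",(R.T@(g-p)*1000).round(1),"turn about x",round(np.degrees(np.arctan2(R[1,1],R[0,1])-YAW),2))
    return s,R
E
python3 -c "
from h import *
info(-9,130,200)"
```

```text
t 0.15 T [-172.6 -554.3  230.6] w 85.3 F [-0.4 -0.7 -0.5] yawTy-Tx deg -46.59 tilt [-1.    -0.001 -0.   ]
tool shift mm [  31.3 -384.6 -589.1] turn about x -46.59
```

Call:
play_rows(
  plan=[
    [[0.33, 0, -25, -38, -5], [0.33, 0, -50, -76, -10], [0.33, 0, -75, -115, -15], [0.33, 0, -0.1, -0.153, -20]],
  ],
)

```text
clock: 0.55
position: [0.3468, -0.3561, 0.2306]
ee_rot: [0.277, 0.65, 0.279, -0.65]
contact_force: [0.5, -0.3, -0.6]
width: 0.0573
```

My first three rows were written in mm instead of metres. The per-row limit clipped them, and the direction was right, so nothing went wrong. I'll use metres from here on.

```bash
python3 -c "
from h import *
s,_=info(-9,130,200);print(s['qd'].round(2))"
```

```text
t 0.55 T [-130.3 -373.3  230.6] w 57.3 F [ 0.5 -0.3 -0.6] yawTy-Tx deg -26.33 tilt [-1.    -0.002 -0.002]
tool shift mm [  31.9 -114.5 -504.9] turn about x -26.33
[ 0.59 -0.13  0.18 -0.02 -0.08 -0.28]
```

Call:
play_rows(
  plan=[
    [[0.33, 0, -0.01, -0.045, -5], [0.33, 0, -0.02, -0.09, -10], [0.33, 0, -0.03, -0.135, -15], [0.33, 0, -0.04, -0.18, -20], [0.33, 0, -0.05, -0.225, -26], [0.33, 0, -0.06, -0.27, -26.3], [0.33, 0, -0.07, -0.315, -26.3], [0.33, 0, -0.08, -0.36, -26.3], [0.33, 0, -0.095, -0.405, -26.3], [0.33, 0, -0.105, -0.45, -26.3], [0.33, 0.01, -0.114, -0.49, -26.3], [0.33, 0.03, -0.1145, -0.505, -26.3]],
  ],
)

```text
clock: 1.75
position: [0.6153, 0.0923, 0.2026]
ee_rot: [0.419, 0.571, 0.42, -0.567]
contact_force: [0.9, 0.1, -1.2]
width: 0.0571
```

```bash
python3 -c "
from h import *
info(-9,130,85)
for n in ('scene','wrist'):
  p,d=manip.get_image(n);cv2.imwrite('pics/%s1.png'%n,p[:,:,::-1])"
```

```text
t 1.75 T [ -7.7 134.7 202.6] w 57.1 F [ 0.9  0.1 -1.2] yawTy-Tx deg 0.16 tilt [-1.     0.003 -0.006]
tool shift mm [117.6  -1.6   5.4] turn about x 0.16
```

View pics/scene1.png

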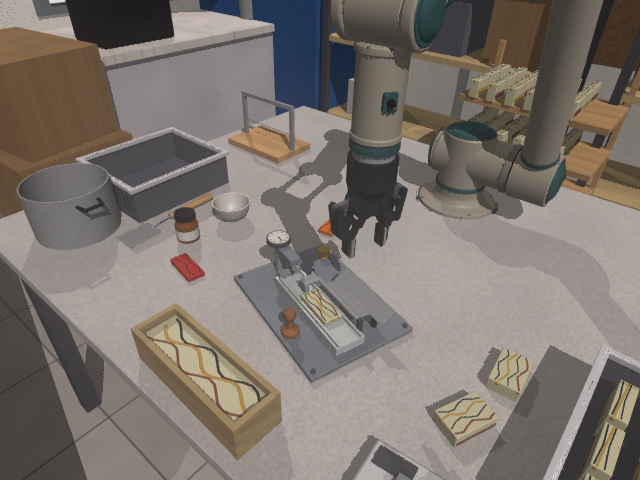

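View pics/wrist1.png

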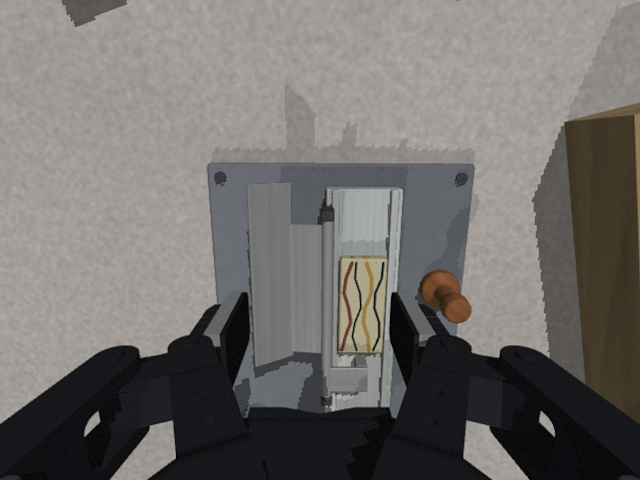

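Call:
play_rows(
  plan=[
    [[0.33, 0.03, -0.0016, 0.004, 0.1], [0.33, 0.07, -0.0016, 0.003, 0.1], [0.33, 0.105, -0.0016, 0.002, 0.1], [0.33, 0.117, -0.0016, 0.002, 0.1], [0.33, 0.117, -0.0016, 0.002, 0.1]],
  ],
)

```text
clock: 2.35
position: [0.6078, 0.0885, 0.0802]
ee_rot: [-0.416, -0.567, -0.422, 0.572]
contact_force: [-0.7, -0.2, 0.6]
width: 0.0574
```

```bash
python3 -c "
from h import *
info(-9,130,60)
for n in ('scene','wrist'):
  p,d=manip.get_image(n);np.savez(n+'2.npz',p=p,d=d)
  q=p[180:330,250:450] if n=='scene' else p
  cv2.imwrite('pics/%s2.png'%n,cv2.resize(q[:,:,::-1],None,fx=4 if n=='scene' else 1,fy=4 if n=='scene' else 1))"
```

```text
t 2.35 T [-13.8 128.9  80.2] w 57.4 F [-0.7 -0.2  0.6] yawTy-Tx deg -0.0 tilt [-1.   -0.01  0.  ]
tool shift mm [20.1  5.  -1.1] turn about x -0.0
```

View pics/scene2.png

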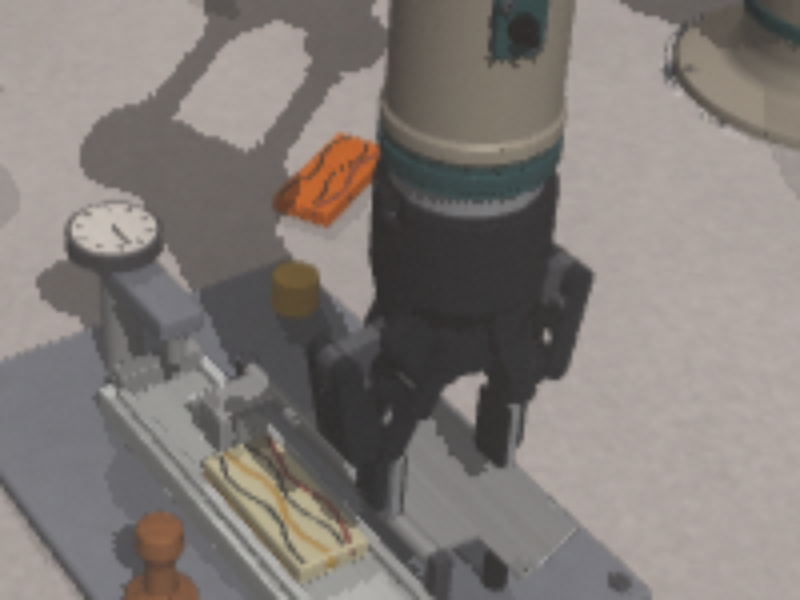

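View pics/wrist2.png

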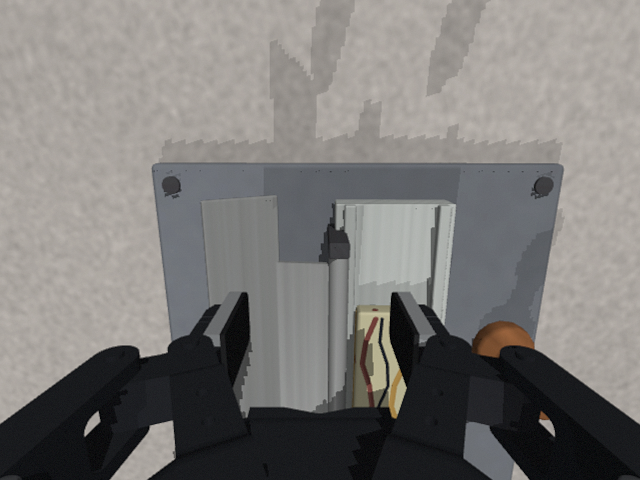

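```bash
python3 -c "
from h import *
P=W2T(cloud('scene',np.load('scene2.npz')['d']))
for lo,hi in ((0,60),(-80,-25)):
  m=(P[...,0]>lo)&(P[...,0]<hi)&(P[...,1]>100)&(P[...,1]<160)&(P[...,2]>73)&(P[...,2]<110)
  Q=P[m];print(len(Q),np.percentile(Q,[0,3,50,97,100],axis=0).round(1).tolist())
  for z in range(72,110,4):
    k=Q[np.abs(Q[:,2]-z)<2]
    if len(k):print(z,len(k),k.min(0).round(0)[:2],k.max(0).round(0)[:2])
info(-9,130,60)
"
```

```text
95 [[15.4, 121.4, 86.2], [16.0, 122.8, 87.9], [22.7, 135.6, 100.2], [29.2, 140.7, 108.9], [30.0, 141.1, 110.0]]
88 8 [ 17. 134.] [ 23. 140.]
92 10 [ 16. 135.] [ 25. 141.]
96 20 [ 16. 123.] [ 29. 141.]
100 20 [ 16. 122.] [ 30. 141.]
104 18 [ 15. 121.] [ 29. 140.]
108 19 [ 16. 123.] [ 30. 140.]
110 [[-56.3, 117.3, 85.1], [-54.7, 117.9, 87.1], [-43.1, 132.8, 98.4], [-41.8, 140.2, 109.3], [-41.3, 140.8, 109.9]]
84 2 [-44. 119.] [-44. 135.]
88 11 [-44. 121.] [-42. 139.]
92 18 [-54. 119.] [-42. 140.]
96 21 [-56. 119.] [-42. 141.]
100 20 [-56. 118.] [-42. 140.]
104 20 [-55. 118.] [-42. 140.]
108 18 [-54. 117.] [-41. 139.]
t 2.45 T [-11.4 130.   83.1] w 57.2 F [-0.2  0.1 -0.4] yawTy-Tx deg 0.01 tilt [-1.    -0.004 -0.002]
tool shift mm [23.   2.5  0. ] turn about x 0.01
```

Call:
play_rows(
  plan=[
    [[0.33, 0.012, 0.0025, 0, 0], [0.33, 0.024, 0.0025, 0, 0], [0.33, 0.034, 0.0025, 0, 0], [0.33, 0.042, 0.0025, 0, 0], [0.33, 0.047, 0.0025, 0, 0], [0.33, 0.05, 0.0025, 0, 0], [0.33, 0.05, 0.0025, 0, 0], [0.33, 0.05, 0.0025, 0, 0]],
  ],
)

```text
clock: 3.25
position: [0.6147, 0.0876, 0.0341]
ee_rot: [0.419, 0.57, 0.419, -0.569]
contact_force: [1.5, -1.4, 7.0]
width: 0.0574
```

```bash
python3 -c "
from h import *
info(-9,46,32)
for n in ('scene','wrist'):
  p,d=manip.get_image(n);np.savez(n+'3.npz',p=p,d=d)
  q=p[180:330,250:450] if n=='scene' else p
  cv2.imwrite('pics/%s3.png'%n,cv2.resize(q[:,:,::-1],None,fx=4 if n=='scene' else 1,fy=4 if n=='scene' else 1))
  if n=='scene':
   P=W2T(cloud(n,d))
   for lo,hi in ((0,60),(-80,-25)):
    m=(P[...,0]>lo)&(P[...,0]<hi)&(P[...,1]>116)&(P[...,1]<145)&(P[...,2]>33)&(P[...,2]<70);Q=P[m]
    for z in range(32,70,4):
     k=Q[np.abs(Q[:,2]-z)<2]
     if len(k):print(z,len(k),k.min(0).round(0)[:2],k.max(0).round(0)[:2])
   m=(np.abs(P[...,1]-100)<3)&(P[...,0]<-20)&(P[...,0]>-70)&(P[...,2]>20);print('paddle',P[m][::4][:,[0,2]].round(0).tolist())
"
```

```text
t 3.25 T [ -6.9 130.1  34.1] w 57.4 F [ 1.5 -1.4  7. ] yawTy-Tx deg 0.04 tilt [-1.     0.    -0.002]
tool shift mm [ 1.9 -2.2 84.1] turn about x 0.04
32 5 [ 10. 116.] [ 55. 139.]
36 78 [  1. 116.] [ 56. 145.]
40 4 [  1. 124.] [ 28. 145.]
44 12 [  0. 135.] [ 32. 144.]
48 14 [  0. 122.] [ 33. 144.]
52 26 [  1. 118.] [ 35. 144.]
56 36 [  0. 117.] [ 37. 144.]
60 22 [  0. 124.] [ 35. 142.]
64 13 [ 22. 127.] [ 35. 142.]
68 15 [ 24. 130.] [ 36. 141.]
36 31 [-52. 117.] [-26. 144.]
40 98 [-64. 117.] [-26. 145.]
44 25 [-63. 119.] [-35. 145.]
48 20 [-47. 119.] [-35. 142.]
52 15 [-50. 119.] [-35. 141.]
56 18 [-49. 121.] [-35. 142.]
60 18 [-49. 120.] [-34. 143.]
64 19 [-50. 122.] [-34. 141.]
68 17 [-49. 119.] [-34. 141.]
paddle [[-54.0, 40.0], [-44.0, 40.0], [-49.0, 42.0], [-34.0, 39.0], [-44.0, 36.0], [-34.0, 39.0], [-22.0, 43.0], [-30.0, 39.0]]
```

View pics/scene3.png

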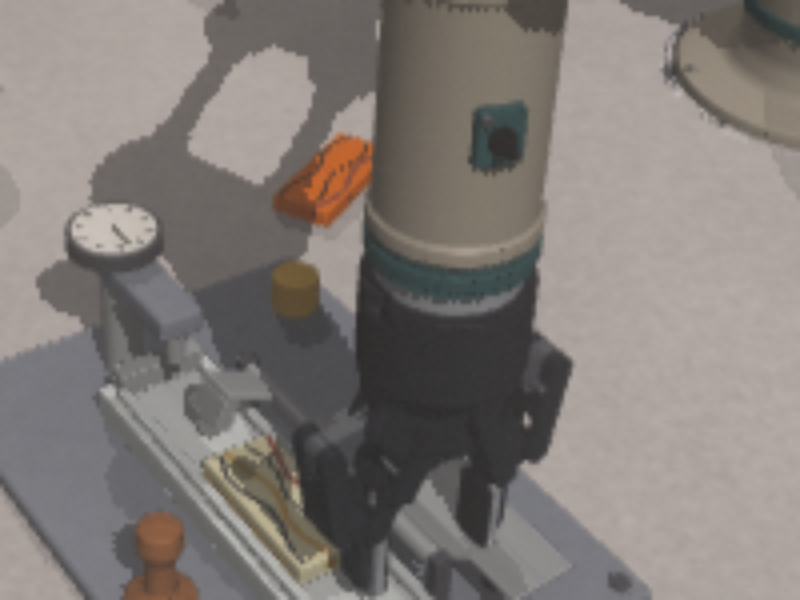

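View pics/wrist3.png

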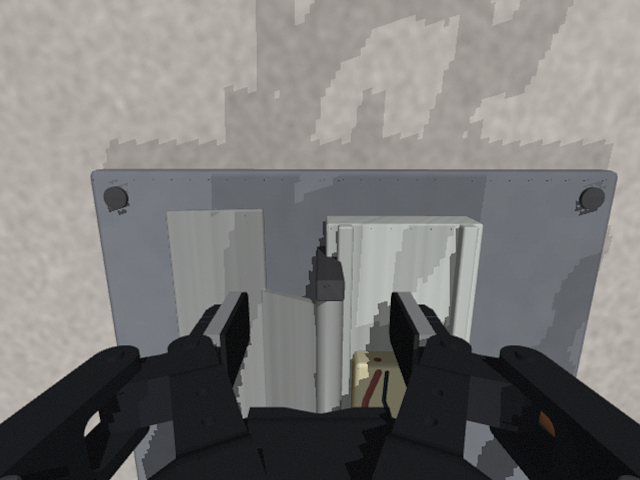

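Call:
play_rows(
  plan=[
    [[0.33, 0.002, -0.0025, 0, 0], [0.33, 0.002, -0.0022, 0, 0], [0.33, 0.002, -0.0022, 0.006, 0], [0.33, 0.002, -0.0022, 0.012, 0], [0.33, 0.002, -0.0022, 0.018, 0], [0.33, 0.002, -0.0022, 0.024, 0], [0.33, 0.002, -0.0022, 0.03, 0], [0.33, 0.002, -0.0022, 0.035, 0], [0.33, 0.002, -0.0022, 0.04, 0], [0.33, 0.002, -0.0022, 0.04, 0]],
  ],
)

```text
clock: 4.35
position: [0.6021, 0.0509, 0.0331]
ee_rot: [0.418, 0.572, 0.419, -0.568]
contact_force: [1.9, 2.4, 5.0]
width: 0.0571
```

```bash
cat > look.py <<'E'
from h import *
import sys
k=sys.argv[1]
info(-9,46,32)
n='scene'
p,d=manip.get_image(n);np.savez(n+k+'.npz',p=p,d=d)
cv2.imwrite('pics/%s%s.png'%(n,k),cv2.resize(p[180:330,250:450,::-1],None,fx=4,fy=4))
P=W2T(cloud(n,d));hsv=cv2.cvtColor(p,cv2.COLOR_RGB2HSV)
m=(np.abs(P[...,2]-42)<2.5)&(np.abs(P[...,0]-27)<17)&(P[...,1]>-60)&(P[...,1]<130)&(hsv[...,2]*1.>0)&(hsv[...,1]>38)
print('slice top y',len(P[m]),np.percentile(P[m][:,1],[0,2,50,98,100]).round(1))
E
python3 look.py 4
```

```text
t 4.35 T [-8.  91.3 33.1] w 57.1 F [1.9 2.4 5. ] yawTy-Tx deg -0.05 tilt [-1.     0.003 -0.005]
tool shift mm [ 0.9 -1.  45.3] turn about x -0.05
slice top y 268 [-7.8 -4.8 32.9 79.2 82.4]
```

View pics/scene4.png

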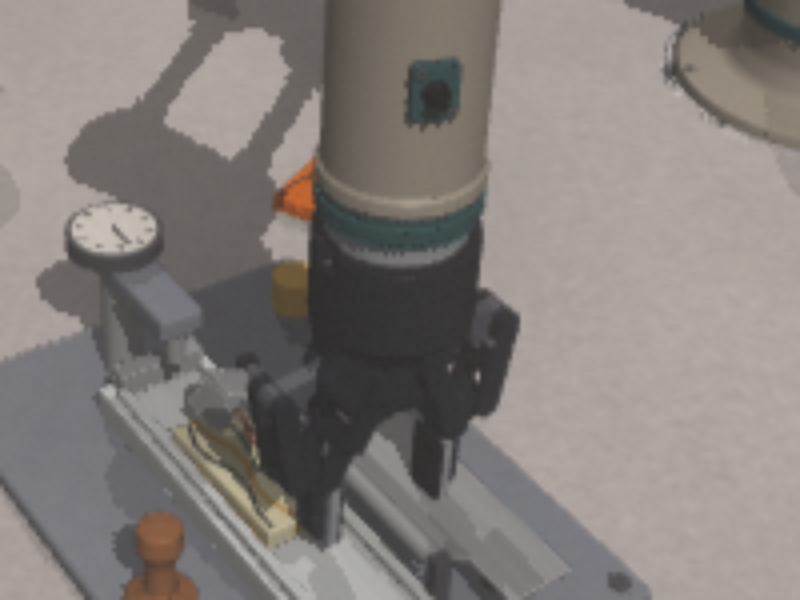

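The slice is sliding flat and straight, with its front at T y≈-9 under the raised foot. I'll keep pushing.

Call:
play_rows(
  plan=[
    [[0.33, 0.001, -0.001, 0.006, 0], [0.33, 0.001, -0.001, 0.012, 0], [0.33, 0.001, -0.001, 0.018, 0], [0.33, 0.001, -0.001, 0.024, 0], [0.33, 0.001, -0.001, 0.03, 0], [0.33, 0.001, -0.001, 0.035, 0], [0.33, 0.001, -0.001, 0.038, 0], [0.33, 0.001, -0.001, 0.04, 0], [0.33, 0.001, -0.001, 0.04, 0]],
  ],
)

```text
clock: 5.3
position: [0.5907, 0.0143, 0.0329]
ee_rot: [0.418, 0.574, 0.418, -0.567]
contact_force: [2.2, 3.0, 5.4]
width: 0.0573
```

```bash
python3 look.py 5
```

```text
t 5.3 T [-7.9 52.9 32.9] w 57.3 F [2.2 3.  5.4] yawTy-Tx deg -0.13 tilt [-1.     0.006 -0.008]
tool shift mm [ 0.8 -1.   6.9] turn about x -0.13
slice top y 227 [-48.  -44.9  -3.4  41.   43.6]
```

View pics/scene5.png

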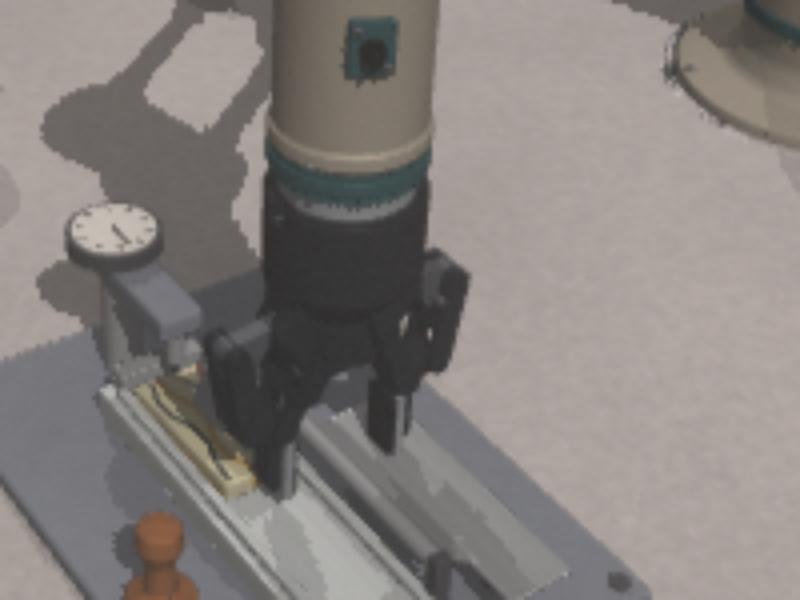

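Call:
play_rows(
  plan=[
    [[0.33, 0.001, -0.001, 0.002, 0], [0.33, 0.001, -0.001, 0.004, 0], [0.33, 0.001, -0.001, 0.006, 0], [0.33, 0.001, -0.001, 0.007, 0], [0.33, 0.001, -0.001, 0.007, 0]],
  ],
)

```text
clock: 5.85
position: [0.5891, 0.0093, 0.0327]
ee_rot: [0.418, 0.575, 0.418, -0.566]
contact_force: [2.4, 4.2, 6.1]
width: 0.0571
```

```bash
python3 look.py 6
```

```text
t 5.85 T [-8.  47.7 32.7] w 57.1 F [2.4 4.2 6.1] yawTy-Tx deg -0.22 tilt [-1.     0.008 -0.012]
tool shift mm [ 0.7 -1.   1.7] turn about x -0.22
slice top y 229 [-51.9 -50.1 -11.   36.2  37.8]
```

Call:
play_rows(
  plan=[
    [[0.33, 0.001, -0.001, 0.002, 0], [0.33, 0.001, -0.001, 0.003, 0], [0.33, 0.001, -0.001, 0.004, 0], [0.33, 0.001, -0.001, 0.004, 0]],
  ],
)

```text
clock: 6.3
position: [0.589, 0.0084, 0.0327]
ee_rot: [0.417, 0.578, 0.418, -0.564]
contact_force: [2.4, 7.0, 5.6]
width: 0.0571
```

```bash
python3 look.py 7
```

```text
t 6.3 T [-7.8 46.7 32.7] w 57.1 F [2.4 7.  5.6] yawTy-Tx deg -0.31 tilt [-1.     0.011 -0.017]
tool shift mm [ 0.7 -1.2  0.8] turn about x -0.31
slice top y 229 [-53.8 -50.8 -13.1  35.1  37.3]
```

Call:
play_rows(
  plan=[
    [[0.33, 0.001, -0.001, 0.002, 0], [0.33, 0.001, -0.001, 0.004, 0], [0.33, 0.001, -0.001, 0.005, 0], [0.33, 0.001, -0.001, 0.005, 0]],
  ],
)

```text
clock: 6.75
position: [0.589, 0.0081, 0.0328]
ee_rot: [0.415, 0.581, 0.418, -0.561]
contact_force: [4.0, 11.7, 5.7]
width: 0.0572
```

```bash
python3 look.py 8
```

```text
t 6.75 T [-7.7 46.5 32.8] w 57.2 F [ 4.  11.7  5.7] yawTy-Tx deg -0.44 tilt [-1.     0.014 -0.025]
tool shift mm [ 0.7 -1.3  0.5] turn about x -0.44
slice top y 231 [-54.4 -51.1 -13.6  35.3  35.9]
```

View pics/scene8.png

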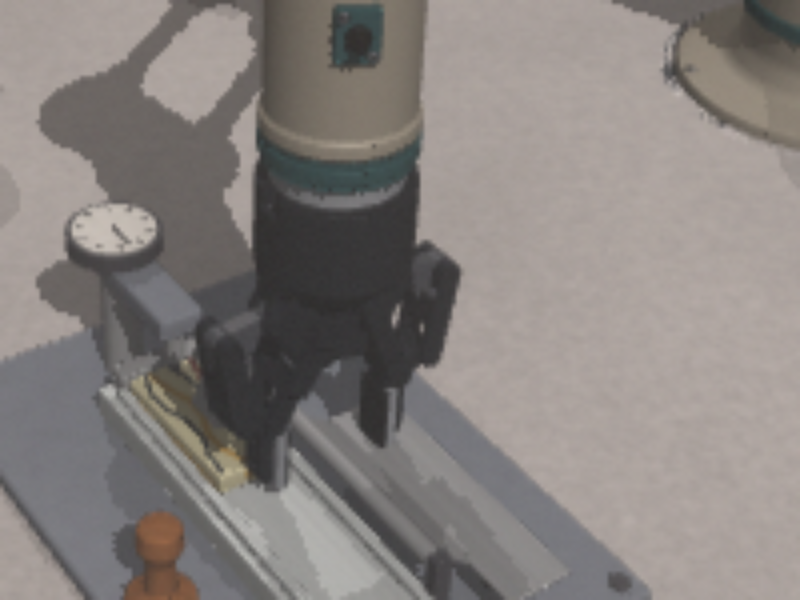

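The slice is home: another 5 mm of commanded travel moved it only 0.2 mm, and the y force climbed to 11.7 N. I'll back off with the paddle still held down, then lift slowly.

Call:
play_rows(
  plan=[
    [[0.33, 0.0, -0.001, -0.003, 0], [0.33, 0.0, -0.001, -0.007, 0], [0.33, 0.0, -0.001, -0.01, 0], [0.33, 0.0, -0.001, -0.01, 0], [0.33, -0.003, -0.001, -0.01, 0], [0.33, -0.007, -0.001, -0.01, 0], [0.33, -0.012, -0.001, -0.01, 0], [0.33, -0.018, -0.001, -0.01, 0], [0.33, -0.025, -0.001, -0.01, 0], [0.33, -0.035, -0.001, -0.01, 0], [0.33, -0.055, -0.001, -0.01, 0], [0.33, -0.09, -0.001, -0.01, 0]],
  ],
)

```text
clock: 8.0
position: [0.5875, 0.0163, 0.1221]
ee_rot: [0.414, 0.58, 0.419, -0.562]
contact_force: [0.5, 0.5, -0.3]
width: 0.0574
```

Call:
play_rows(
  plan=[
    [[0.33, -0.04, 0, 0, 0], [0.33, -0.08, 0, -0.02, 0], [0.33, -0.11, 0, -0.06, 0], [0.33, -0.11, 0, -0.1, 0], [0.33, -0.11, 0, -0.13, 0], [0.33, -0.11, 0, -0.13, 0]],
  ],
)

```text
clock: 8.6
position: [0.6263, 0.1417, 0.2362]
ee_rot: [0.415, 0.58, 0.42, -0.56]
contact_force: [-0.1, -1.1, 0.1]
width: 0.0573
```

```bash
python3 look.py 9
python3 - <<'E'
from h import *
p,d=manip.get_image('top');np.savez('top9.npz',p=p,d=d)
cv2.imwrite('pics/top9.png',cv2.resize(p[140:290,205:405,::-1],None,fx=4,fy=4))
P=W2T(cloud('scene',np.load('scene9.npz')['d']))
for P,n in((P,'scene'),(W2T(cloud('top',d)),'top')):
    m=(np.abs(P[...,1]-96)<40)&(np.abs(P[...,0]+46)<15)&(P[...,2]>25)
    if m.sum()>20:
        A=np.c_[P[m][:,0],np.ones(m.sum())];c=np.linalg.lstsq(A,P[m][:,2],rcond=None)[0]
        print(n,'paddle slope angle',np.arctan(c[0]),'z at -46',c@[-46,1],m.sum())
    f=(np.abs(P[...,0]-25)<8)&(np.abs(P[...,1])<9)&(P[...,2]>45)&(P[...,2]<85)
    print('foot top z',np.median(P[f][:,2]) if f.any() else None)
P0=W2T(cloud('scene',np.load('scene0.npz')['d']))
m=(np.abs(P0[...,1]-96)<40)&(np.abs(P0[...,0]+46)<15)&(P0[...,2]>25)
A=np.c_[P0[m][:,0],np.ones(m.sum())];c=np.linalg.lstsq(A,P0[m][:,2],rcond=None)[0];print('released slope',np.arctan(c[0]),c@[-46,1])
E
```

```text
t 8.6 T [-11.9 185.1 236.2] w 57.3 F [-0.1 -1.1  0.1] yawTy-Tx deg -0.21 tilt [-1.     0.01  -0.027]
tool shift mm [200.3   1.3 144.6] turn about x -0.21
slice top y 306 [-53.6 -49.5   6.5  35.9  38.3]
scene paddle slope angle -0.27843911672825866 z at -46 45.50855322818271 489
foot top z 63.115959427476305
top paddle slope angle 1.4180416281891846 z at -46 421.9097818598917 1509
foot top z 64.32857079842611
released slope -0.540942792086713 57.2455928102578
```

View pics/scene9.png

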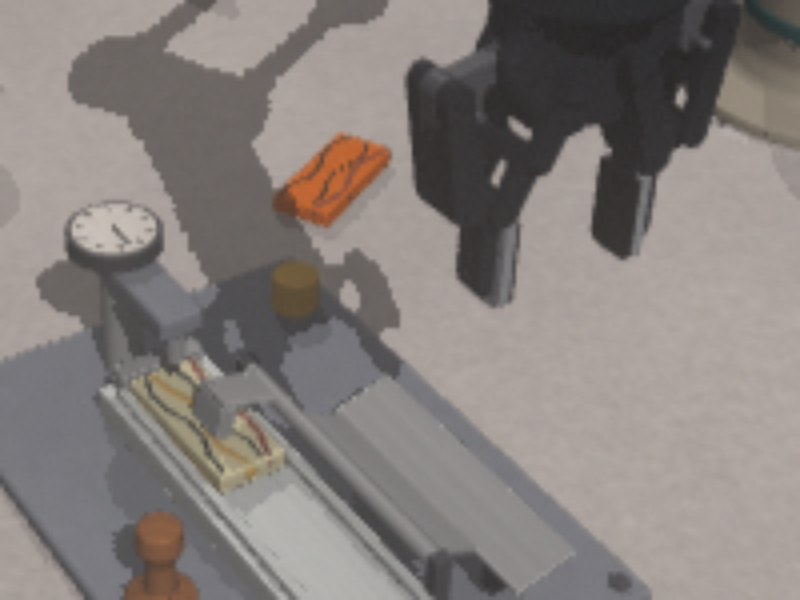

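View pics/top9.png

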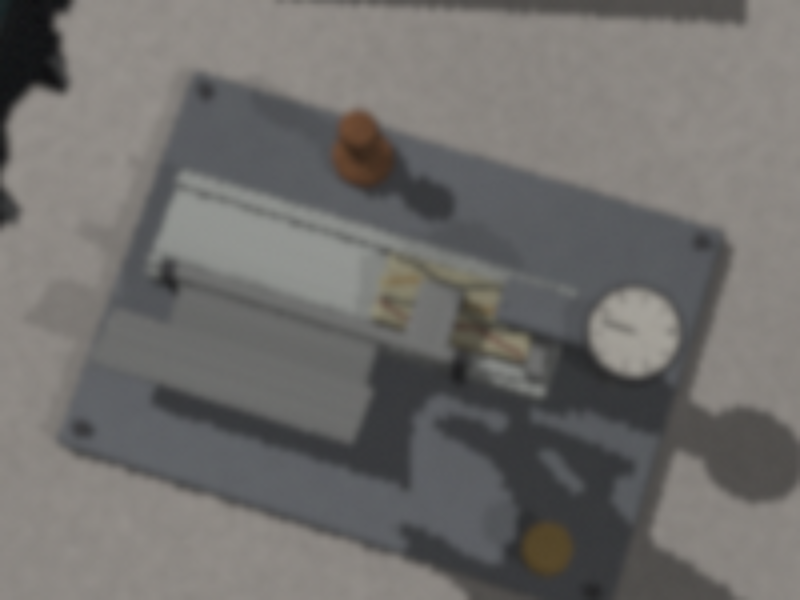

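Run:
```python
from h import *
P=W2T(cloud('scene',np.load('scene9.npz')['d']))
m=(P[...,2]>33)&(P[...,2]<40)&(np.abs(P[...,0]-27)<15)&(P[...,1]>25)&(P[...,1]<50);print('rear face y',np.median(P[m][:,1]),m.sum())
P0=W2T(cloud('scene',np.load('scene0.npz')['d']))
for Q in(P0,P):
  m=(Q[...,2]>32)&(Q[...,2]<42)&(Q[...,0]>9)&(Q[...,0]<20)&(Q[...,1]<-52)&(Q[...,1]>-60);print('stop',np.median(Q[m][:,1]),m.sum())
P=P0;m=(P[...,2]>15)&(P[...,2]<27)&(np.abs(P[...,0]-27)<20)&(P[...,1]>158)&(P[...,1]<172);print('mouth face y (165)',np.median(P[m][:,1]))
```

```text
rear face y 35.276947823287706 33
stop -54.62504034478857 13
stop -53.90950150015505 1
mouth face y (165) 165.29441075892487
```

Relative to the mouth face, the rear face is at T y≈35.0, so the centre is at about -10. The clip angle and the position both check out, so I'm handing in.

```bash
python3 -c "
from rig import manip
print(manip.sign_off())"
```

```text
the job is handed in; nothing more can be done
None
```

The soap slice is loaded: it lies flat against the end stop with the clip's foot resting on it, and the job is handed in (no verdict is reported). One finger held the paddle down while the other pushed the slice along the channel and under the raised foot. I then backed off 10 mm with the paddle still held and lifted slowly. It took about 9 of the 40 s.

**Last checks before handing in:**
- **Slice position:** its rear face measured T y ≈ 35.3 mm. The mouth face, known to be at 165, read 165.3 in the same view, so the slice's centre is at about T y −10. At the stop, another 5 mm of commanded push moved it only 0.2 mm while the sideways force rose to 11.7 N.
- **Clip:** the paddle's slope went from 0.54 rad when released to 0.28 rad, so the clip rests at about 0.26–0.27 rad. The scene view shows the foot on the slice.
- **Clearance:** the gripper was well clear above the tester with about zero contact force. The stamp and weight looked unmoved in the last pictures; I did not measure the other items.

**What went wrong or disagreed:**
- **Wrong units:** in my first transit call I wrote three rows in millimetres instead of metres. The per-row limit held the move to a safe distance in the intended direction, with no effect on the scene.
- **Paddle slope from the top camera:** that fit was unusable because the arm was in view, so the clip angle rests on the scene camera alone.
- **Slice height and tilt:** I checked these only through the depth of the slice's top and by eye in the pictures.

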